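# Set up the sample cells under the light panel

### The job

Get the imaging bench ready: stand every sample cell that is there upright in the carrier, one to a compartment (the light panel may be swung out of the way), and press every cell's cap fully home with the seating tool, never with the bare fingers. Then swing the light panel back so that it stays centred over the carrier. In the end the seating tool stands upright on its mat again, the dimmer lever stands upright (half brightness), and the lens, jar and screwdriver are where they were.

Things in the scene. Friction and masses are not known exactly. Their poses are not given: they have to be found in the camera images.
- rack: fixed grey plastic carrier, an open square tray 164 x 164 mm, floor 4 mm thick, rim 16 mm high with 4 mm walls, split by a cross of two dividers (4 mm thick, as high as the rim) into four equal square compartments of about 76 mm, whose centres lie at x = +-40 mm, y = +-40 mm. Origin: centre of its underside, x and y along its sides. Any cell may go in any compartment, one each.
- lamp_pivot (a point): on the upright axis of the lamp's post (steel post 22 mm in diameter, 190 mm high, on a round foot 70 mm in diameter, fixed to the bench), 210 mm above the bench.
- lamp_knob (a point): the middle of the lamp's grip: an upright round black knob, 30 mm in diameter and 58 mm tall (from 177 to 235 mm above the bench), on top of the square light panel (90 x 90 mm, underside 148 mm above the bench), and centred on the panel; this point, 210 mm above the bench, is also the panel's centre seen from above. It lies 235 mm from the post's axis.
- lamp_arm (a joint): angle of the lamp's swing arm about the post's upright axis, rad, growing clockwise seen from above, from -1.4 to 1.6; 0 where the arm points along -x of the post (roughly towards the robot). Stiff with friction (about 1 N at the knob), stays where it is left. At the start the panel is partly over the rack or close beside it, in the way of loading; at larger values it swings to the robot's left, away from the rack.
- cell1: sample cell 1: upright white plastic block 40 x 40 mm and 60 mm tall, about 0.2 kg, with a thin glass window in two sides and a round cap on top (total height 75 mm with the cap raised, 68 mm with it home). Two to four of the four cells are present; absent ones read None. Origin: centre of its underside, z up, x and y square to its sides. Grip it by the white block.
- cell2: sample cell 2: upright white plastic block 40 x 40 mm and 60 mm tall, about 0.2 kg, with a thin glass window in two sides and a round cap on top (total height 75 mm with the cap raised, 68 mm with it home). Two to four of the four cells are present; absent ones read None. Origin: centre of its underside, z up, x and y square to its sides. Grip it by the white block.
- cell3: sample cell 3: upright white plastic block 40 x 40 mm and 60 mm tall, about 0.2 kg, with a thin glass window in two sides and a round cap on top (total height 75 mm with the cap raised, 68 mm with it home). Two to four of the four cells are present; absent ones read None. Origin: centre of its underside, z up, x and y square to its sides. Grip it by the white block.
- cell4: sample cell 4: upright white plastic block 40 x 40 mm and 60 mm tall, about 0.2 kg, with a thin glass window in two sides and a round cap on top (total height 75 mm with the cap raised, 68 mm with it home). Two to four of the four cells are present; absent ones read None. Origin: centre of its underside, z up, x and y square to its sides. Grip it by the white block.
- cap1 (a joint): the tight press-on cap of cell 1: how far it has been pressed down, in m: 0 = raised, 0.007 = fully home. It needs a push of about 8 to 10 N all the way, stays where it is left, and comes to a hard stop when home. The cap is a black disc 30 mm in diameter and 8 mm thick, centred on the cell.
- cap2 (a joint): the tight press-on cap of cell 2: how far it has been pressed down, in m: 0 = raised, 0.007 = fully home. It needs a push of about 8 to 10 N all the way, stays where it is left, and comes to a hard stop when home. The cap is a black disc 30 mm in diameter and 8 mm thick, centred on the cell.
- cap3 (a joint): the tight press-on cap of cell 3: how far it has been pressed down, in m: 0 = raised, 0.007 = fully home. It needs a push of about 8 to 10 N all the way, stays where it is left, and comes to a hard stop when home. The cap is a black disc 30 mm in diameter and 8 mm thick, centred on the cell.
- cap4 (a joint): the tight press-on cap of cell 4: how far it has been pressed down, in m: 0 = raised, 0.007 = fully home. It needs a push of about 8 to 10 N all the way, stays where it is left, and comes to a hard stop when home. The cap is a black disc 30 mm in diameter and 8 mm thick, centred on the cell.
- tool: seating tool: a steel disc 70 mm in diameter and 20 mm thick with an upright round wooden handle, 26 mm in diameter, from 20 to 89 mm above its underside; about 0.45 kg, heavy at the foot. Stands on its mat at the start. Origin: centre of its flat underside, z up along the handle.
- mat: the tool's mat: fixed flat square of black rubber 120 x 120 mm, 3 mm thick. Origin: centre of its underside.
- dim_lever (a joint): tilt of the dimmer lever on its grey console (120 x 90 mm, 45 mm high, fixed), rad: 0 = upright, negative leans towards the console's -x (roughly the robot), range -0.75 to 0.75. Friction-held (about 1.5 N at the grip), stays where it is left. It leans towards the robot at the start.
- lever_grip (a point): the point to grip on the dimmer lever: the middle of its round black handle (24 mm in diameter, 48 mm long along the lever), 90 mm from the lever's pivot. Its z axis runs along the lever, away from the pivot; its y axis is the hinge line.
- lever_pivot (a point): the pivot of the dimmer lever, on the middle of the console's top, 45 mm above the bench. y axis: the hinge line; the lever swings in this point's xz plane.
- lens: bystander: black camera lens standing on end, 76 mm in diameter, 100 mm tall; leave it alone. Origin: centre of its underside.
- jar: bystander: closed jar 60 mm in diameter, 90 mm tall; leave it alone. Origin: centre of its underside.
- driver: bystander: screwdriver lying on the bench to the robot's right, about 200 mm long; leave it alone. Origin: under its middle.
Things that resemble listed ones, but are neither listed nor needed, are in the scene too. Several things look just like the mat: the one meant starts farthest to the robot's left.

How it is judged:
By the outcome, as a careful person would: the job done as asked, in the order asked, and still so for the second after the job is handed in, with the robot touching nothing.
Of cell1, cell2, cell3, cell4 only 2 to 4 are there at a start; the rules pass over those that are not, and their reading is None.
At some moment in a run one of tool may be knocked a few centimetres aside while the robot is not near it.
It also fails if it takes over 210 s, if anything falls off the work surface, if the arm or the gripper's body presses on something with over 40 N, if the wrist force passes 120 N, or if a joint passes its speed limit or range.

### The arm

A 7-joint arm with a two-finger parallel gripper is mounted at the origin on the work surface. World frame = base frame: x ahead of the robot, y to its left, z up, the work surface at z = 0. Lengths are in m, angles in rad, forces in N, time in s.
With the tool pointing down it reaches from about 0.4 to 0.85 m from the base axis. Payload 4.5 kg.
Tool frame: the origin (TCP) lies between the finger pads; the fingertips stand 14 mm ahead of it and the grasp point (between the pads) lies 5 mm behind it; x points along the fingers, z is the direction in which the jaws open and shut, and the axes are right-handed (so a half turn about x gives the same grasp; the last joint's range is limited). The gripper opens to 88 mm and grips with 3 to 60 N. Pads are 18 mm wide; open, the fingers measure 123 mm over their backs; the gripper's body (75 mm by 187 mm) begins 45 mm behind the grasp point.
Start: joints at [-1.166, 0.689, -0.195, 1.565, 0.157, 0.902, -0.215], TCP at [0.226, 0.583, 0.253] pointing down, gripper open.
Joint ranges: [-3.01, 3.01], [-0.46, 2.08], [-1.47, 1.51], [0.13, 2.56], [-1, 4.14], [0.04, 2.09], [-2.66, 2.66]. Speed limits (rad/s): [2.57, 2.57, 3.14, 3.14, 3.14, 3.14, 3.14].

### API

Orientations are given as a unit quaternion [x, y, z, w].
In Python, from plant import r, cams gives the robot as it stands.
- The arm moves only by the tool apply_moves, never from a script. Its arguments are lists of equal length, an entry for each row: "travel": the shift along the world's x, y, z in cm, a list of three; "roll": the turn about the world's z in degrees; "gripper": the finger opening in cm, from 0 to 8.81. In form: {"travel": [[x, y, z], ...], "roll": [roll, ...], "gripper": [gripper, ...]}. A call has exactly 8 rows; each row is the pose to reach, as a shift and turn from the pose commanded when the call began; what a row does not reach only later rows make up. A row lasts 1/12 s, in which the tool goes at most 41.7 mm and 7.16 degrees, less where a joint would pass 70% of its speed; a pose out of reach is approached as far as the arm can. A call with a gripper value outside its range is refused whole. The fingers move at their own pace and stop on an object; "newtons" is the grip in N (left out, the last holds). Time passes only in rows, so rows that repeat a pose let the fingers close, or fill a call up. It gives the time, the measured TCP pose, the force and the opening at its end, in the units of the state.
- r.get_state(): the state, without advancing time (a new reading comes with each control period).
- cams.snapshot(name): name is "scene" or "side" or "wrist"; returns a dict with "image" (480x640x3 uint8, red, green, blue), "fx", "fy", "cx", "cy" (pixels), "R" (3x3) and "t" (3): a world point X has camera coordinates R X + t. Camera axes: x right, y down, z forward; pixel columns grow to the right and rows downward; lengths in m; the calibration is good to about 2 mm. A picture is of the moment at which its call begins. There is no depth.
- r.finish_job(): hands the job in, once; it reports no verdict.
The state is a dict: "clock": time; "q": joint angles; "qd": joint speeds; "joint_torque": joint torques, N m; "tool_pos": TCP position; "eef_rot": TCP orientation; "contact_force": force on the tool from outside, world axes, zero at the start; "moment": the same for the moment, N m; "opening": opening from 0.0 (shut) to 1.0 (fully open).
Only numpy, scipy, OpenCV 4.12 (cv2) and the standard library are available. Lean on these libraries where they do the work, as an engineer would, in place of code of your own. Each camera call takes 0.05 s, during which the arm holds its last target. There are 200 camera calls.

## Working session

There is one attempt and no reset: what is moved stays moved. The work goes in short steps, Python scripts to look and compute and a tool call to move; the robot and the scene stay as the last step left them, time stands still between calls to the robot, and variables do not carry over. Pictures are saved under pics/ and viewed, about 12 in all and at most 16, crops included, and the job is handed in when it is done.

Besides the shell and the picture viewer there is one more tool, called after "Emit:" as name([rows], argument=value, ...), one row to a line, values as JSON. apply_moves: Moves the arm, as the interface text tells. Its arguments: {"type":"object","properties":{"travel":{"type":"array","items":{"type":"array","items":{"type":"number"}}},"roll":{"type":"array","items":{"type":"number"}},"gripper":{"type":"array","items":{"type":"number"}},"newtons":{"type":"number"}},"required":["travel","roll","gripper"]}

```bash
ls; mkdir -p pics; python3 - <<'E'
from plant import r,cams
import cv2
s=r.get_state();print(s['clock'],s['tool_pos'],s['eef_rot'],s['opening'])
for n in("scene","side"):
    d=cams.snapshot(n);cv2.imwrite(f"pics/{n}0.png",d["image"][:,:,::-1])
    print(n,d["fx"],d["fy"],d["cx"],d["cy"],d["R"],d["t"])
E
```

```text
pics
0.0 [0.22630727 0.58195278 0.25191642] [-0.39968608  0.5840836   0.39888403  0.58308568] 1.0014268121953525
scene 534.3304969002495 534.3304969002495 324.2506010912687 247.4313466645043 [[-0.77532499  0.63155423  0.00322696]
 [ 0.50035403  0.61735936 -0.60705294]
 [-0.38537905 -0.46904869 -0.79465484]] [ 0.39171892 -0.10017382  1.93905747]
side 511.6576504598844 511.6576504598844 320.3083309110349 237.49513810935395 [[ 8.92960696e-01 -4.50134549e-01  2.89838063e-04]
 [-2.76270899e-01 -5.48564379e-01 -7.89146066e-01]
 [ 3.55380903e-01  7.04596346e-01 -6.14205506e-01]] [-0.44217457  0.22372749  1.30701371]
```

View pics/scene0.png

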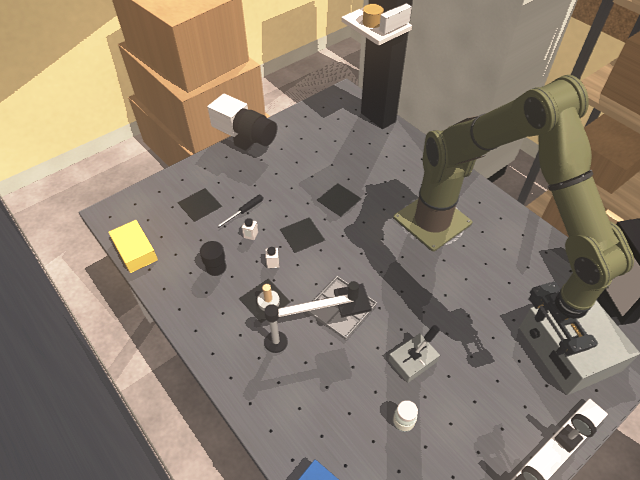

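View pics/side0.png

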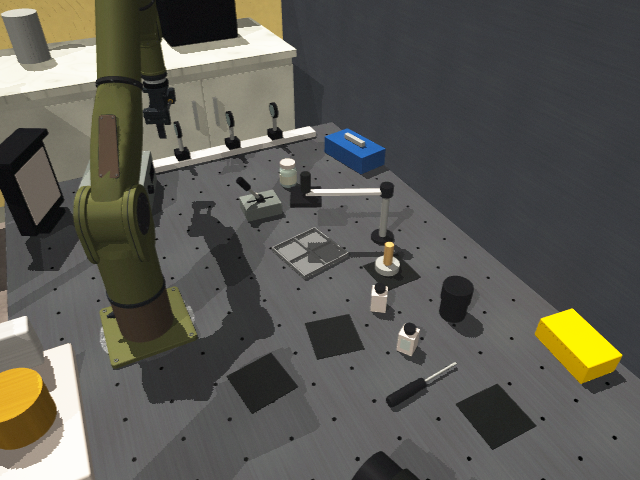

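The scene view shows two cells (about 250,229 and 272,257), the tool on the mat at (265,297), the rack at (345,305) with the panel over it, the dimmer at (415,352), the lens at (212,257) and the jar at (405,415). I'll zoom in on this area next.

```bash
cat >h.py <<'E'
import numpy as np,cv2
from scipy.optimize import least_squares
from scipy.spatial.transform import Rotation as Ro
def ray(d,u,v):
    R=np.array(d["R"]);t=np.array(d["t"]);k=R.T@np.array([(u-d["cx"])/d["fx"],(v-d["cy"])/d["fy"],1]);return -R.T@t,k
def onz(d,u,v,z):
    c,k=ray(d,u,v);return c+k*(z-c[2])/k[2]
def proj(d,X):
    p=np.array(d["R"])@np.array(X)+np.array(d["t"]);return np.array([d["fx"]*p[0]/p[2]+d["cx"],d["fy"]*p[1]/p[2]+d["cy"]])
def crop(d,x0,y0,w,h,s,name):
    im=d["image"][y0:y0+h,x0:x0+w,::-1];cv2.imwrite(name,cv2.resize(im,None,fx=s,fy=s,interpolation=cv2.INTER_CUBIC))
E
python3 - <<'E'
from plant import r,cams
from h import *
a=cams.snapshot("scene");b=cams.snapshot("side")
crop(a,190,180,265,200,3,"pics/c1.png")
crop(b,220,150,260,195,3,"pics/c2.png")
import pickle;pickle.dump((a,b),open("s0.pkl","wb"))
for u,v in[(200,204),(302,235),(339,199),(265,298)]:print(onz(a,u,v,0.003).round(3))
E
```

```text
[ 0.615 -0.594  0.003]
[ 0.412 -0.24   0.003]
[ 0.199 -0.289  0.003]
[ 0.665 -0.108  0.003]
```

View pics/c1.png

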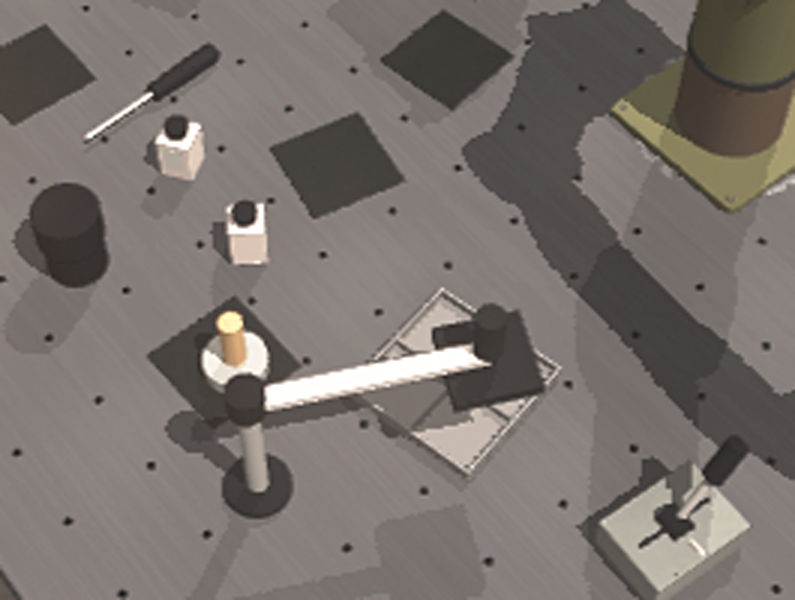

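View pics/c2.png

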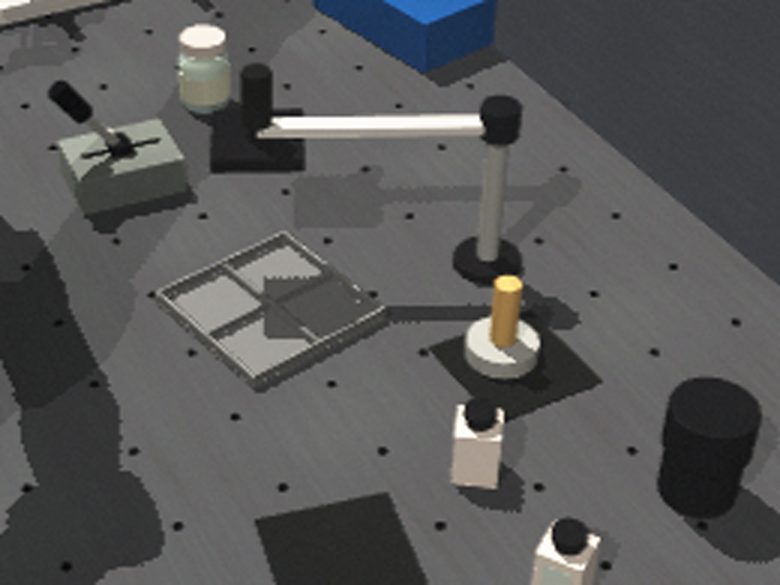

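```bash
python3 - <<'E'
from h import *
import pickle
a,b=pickle.load(open("s0.pkl","rb"))
A=lambda u,v:(190+(u+.5)/3-.5,180+(v+.5)/3-.5)
B=lambda u,v:(220+(u+.5)/3-.5,150+(v+.5)/3-.5)
def both(n,p,q,z):
    print(n,onz(a,*A(*p),z)[:2].round(4),onz(b,*B(*q),z)[:2].round(4))
def tri(p,q):
    f=lambda X:np.r_[proj(a,X)-A(*p),proj(b,X)-B(*q)]
    s=least_squares(f,[.5,0,.1]);return s.x.round(4),np.abs(s.fun).max().round(2)
both("cellA",(177,121),(570,528),.075);both("cellB",(245,208),(482,408),.075)
both("tool",(230,321),(509,284),.092)
for n,p,q in[("1",(443,290),(155,293)),("2",(561,370),(287,233)),("3",(468,476),(386,312)),]:
    both("rack"+n,p,q,.016)
print("rack4 side",onz(b,*B(258,384),.016))
for n,l in[("matA",[(236,297),(148,355),(300,362)])]:
    for p in l:print(n,onz(a,*A(*p),.003).round(4))
for p in[(430,348),(602,380),(510,420)]:print("matB",onz(b,*B(*p),.003).round(4))
both("knob",(490,314),(256,72),.235)
print("posttop",tri((245,385),(501,104)));print("foot",onz(a,*A(258,486),.005),onz(b,*B(488,258),.005))
print("levertop",tri((740,445),(62,90)),"bot",tri((709,480),(86,116)))
for p in[(690,463),(750,523),(655,597),(600,530)]:print("conA",onz(a,*A(*p),.045).round(4))
for p in[(58,150),(165,122),(187,155),(82,185)]:print("conB",onz(b,*B(*p),.045).round(4))
for p in[(158,173),(192,180),(232,264),(266,264)]:print("bot",onz(a,*A(*p),0).round(4))
for p in[(452,482),(497,487)]:print("botB",onz(b,*B(*p),0).round(4))
E
```

```text
cellA [ 0.5473 -0.3603] [ 0.5513 -0.3565]
cellB [ 0.56   -0.2095] [ 0.5625 -0.2088]
tool [ 0.664 -0.089] [ 0.6629 -0.093 ]
rack1 [ 0.4341 -0.0189] [0.3972 0.1311]
rack2 [0.4027 0.139 ] [0.5591 0.1615]
rack3 [0.5613 0.1721] [0.5885 0.0016]
rack4 side [ 0.43122158 -0.03628191  0.016     ]
matA [ 0.6124 -0.1629  0.003 ]
matA [ 0.7301 -0.1612  0.003 ]
matA [ 0.608  -0.0507  0.003 ]
matB [ 0.6079 -0.0516  0.003 ]
matB [ 0.7295 -0.1643  0.003 ]
matB [ 0.6223 -0.1712  0.003 ]
knob [0.5174 0.1404] [0.5163 0.138 ]
posttop (array([0.7275, 0.0382, 0.1961]), np.float64(0.2))
foot [0.7307941  0.04165011 0.005     ] [0.73273736 0.04200765 0.005     ]
levertop (array([0.387 , 0.3533, 0.1345]), np.float64(1.21)) bot (array([0.4133, 0.351 , 0.0948]), np.float64(0.02))
conA [0.3897 0.3123 0.045 ]
conA [0.3912 0.3957 0.045 ]
conA [0.5174 0.3919 0.045 ]
conA [0.5102 0.3086 0.045 ]
conB [0.3854 0.3756 0.045 ]
conB [0.5119 0.3753 0.045 ]
conB [0.5076 0.303  0.045 ]
conB [0.3855 0.3007 0.045 ]
bot [ 0.5803 -0.3659  0.    ]
bot [ 0.5552 -0.332   0.    ]
bot [ 0.5888 -0.2041 -0.    ]
bot [ 0.5591 -0.1799  0.    ]
botB [ 0.536  -0.2119  0.    ]
botB [ 0.568  -0.2348  0.    ]
```

```bash
cat >>h.py <<'E'
def jaw(s):
    M=Ro.from_quat(s["eef_rot"]).as_matrix();return np.degrees(np.arctan2(M[1,2],M[0,2]))
E
python3 - <<'E'
from plant import r,cams
from h import *
s=r.get_state();M=Ro.from_quat(s["eef_rot"]).as_matrix();print(M.round(3),jaw(s))
d=cams.snapshot("wrist");cv2.imwrite("pics/w0.png",d["image"][:,:,::-1])
print(np.array(d["R"]).round(3),(-np.array(d["R"]).T@d["t"]).round(3),d["fx"])
E
```

```text
[[-0.    -0.932  0.362]
 [-0.001  0.362  0.932]
 [-1.    -0.    -0.001]] 68.76077673633075
[[ 0.362  0.932 -0.003]
 [ 0.894 -0.346  0.284]
 [ 0.263 -0.105 -0.959]] [0.157 0.608 0.383] 337.33418610428015
```

Emit:
apply_moves([
  [0, 0, 0],
  [0, 0, 0],
  [2, -4, 0],
  [4, -8, 0],
  [6, -11, 0],
  [8, -15, 0],
  [10, -18, 0],
  [12, -21, 0],
], roll=[0, 0, 0, 0, 0, 0, 0, 0], gripper=[6, 6, 6, 6, 6, 6, 6, 6], newtons=10)

```text
clock: 0.92
tool_pos: [0.3474, 0.3701, 0.2529]
eef_rot: [-0.399, 0.584, 0.399, 0.584]
contact_force: [0.7, -1.1, 0.6]
opening: 0.681
```

Emit:
apply_moves([
  [1, -0.4, -1],
  [2, -0.8, -2],
  [3, -1.2, -3],
  [4, -1.6, -4],
  [5.2, -1.8, -5],
  [5.2, -1.8, -5],
  [5.2, -1.8, -5],
  [5.2, -1.8, -5],
], roll=[7, 14, 20, 20, 20, 20, 20, 20], gripper=[6, 6, 6, 6, 6, 6, 6, 6])

```text
clock: 1.58
tool_pos: [0.3979, 0.3553, 0.2029]
eef_rot: [-0.494, 0.505, 0.495, 0.506]
contact_force: [0.0, -0.0, 0.6]
opening: 0.68
```

```bash
python3 - <<'E'
from plant import r,cams
from h import *
import pickle
s=r.get_state();print(s['tool_pos'],jaw(s))
d=cams.snapshot("wrist");cv2.imwrite("pics/w1.png",d["image"][:,:,::-1]);pickle.dump(d,open("w1.pkl","wb"))
E
```

```text
[0.39791944 0.3552953  0.20293312] 88.7424216591041
```

View pics/w1.png

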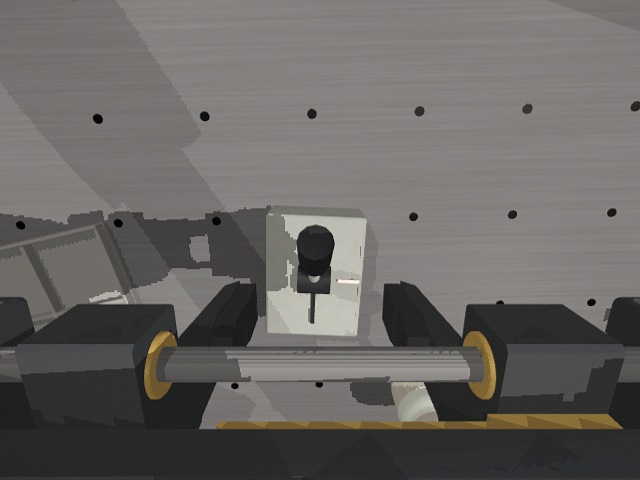

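The wrist view shows the console with corners near (266,214), (367,218), (360,337) and (267,333). The handle end is at (316,238) and the slot line runs along column 313.

```bash
python3 - <<'E'
from h import *
import pickle
d=pickle.load(open("w1.pkl","rb"))
for p in[(266,214),(367,218),(360,337),(267,333),(313,323),(314,283)]:print(p,onz(d,*p,.045).round(4))
print(onz(d,316,240,.135).round(4))
for x in(0,-.02):print(proj(d,[.45,.351+x,.045]))
E
```

```text
(266, 214) [0.3838 0.3078 0.045 ]
(367, 218) [0.3892 0.396  0.045 ]
(360, 337) [0.5078 0.3913 0.045 ]
(267, 333) [0.5015 0.3009 0.045 ]
(313, 323) [0.4915 0.3459 0.045 ]
(314, 283) [0.4499 0.348  0.045 ]
[0.3821 0.3525 0.135 ]
[317.28930264 283.06596168]
[295.74366892 283.4824331 ]
```

Emit:
apply_moves([
  [-0.1, -0.3, -3],
  [-0.1, -0.3, -6],
  [-0.1, -0.3, -8.8],
  [-0.1, -0.3, -8.8],
  [-0.1, -0.3, -8.8],
  [-0.1, -0.3, -8.8],
  [-0.1, -0.3, -8.8],
  [-0.1, -0.3, -8.8],
], roll=[-2, -2, -2, -2, -2, -2, -2, -2], gripper=[6, 6, 6, 6, 1, 1, 1, 1], newtons=8)

```text
clock: 2.3
tool_pos: [0.3982, 0.3524, 0.1165]
eef_rot: [-0.486, 0.513, 0.486, 0.515]
contact_force: [0.5, 0.7, -0.2]
opening: 0.404
```

Emit:
apply_moves([
  [0, 0, 0],
  [0, 0, 0],
  [0, 0, 0],
  [0, 0, 0],
  [0, 0, 0],
  [0, 0, 0],
  [0, 0, 0],
  [0, 0, 0],
], roll=[0, 0, 0, 0, 0, 0, 0, 0], gripper=[1, 1, 1, 1, 1, 1, 1, 1])

```text
clock: 2.97
tool_pos: [0.3971, 0.352, 0.1151]
eef_rot: [-0.486, 0.514, 0.486, 0.514]
contact_force: [-1.9, 0.5, 5.6]
opening: 0.267
```

Emit:
apply_moves([
  [1.2, -0.1, 0.6],
  [2.4, -0.1, 1.1],
  [3.7, -0.2, 1.4],
  [5.1, -0.25, 1.5],
  [5.1, -0.25, 1.5],
  [5.1, -0.25, 1.5],
  [5.1, -0.25, 1.5],
  [5.1, -0.25, 1.5],
], roll=[0, 0, 0, 0, 0, 0, 0, 0], gripper=[1, 1, 1, 1, 1, 1, 1, 1])

```text
clock: 3.63
tool_pos: [0.4486, 0.3487, 0.1298]
eef_rot: [-0.486, 0.514, 0.485, 0.514]
contact_force: [2.2, -1.9, 1.5]
opening: 0.274
```

Emit:
apply_moves([
  [0, 0, 0],
  [0, 0, 0],
  [0, 0, 0],
  [0, 0, 0],
  [0, 0, 0],
  [0, 0, 3],
  [0, 0, 6],
  [0, 0, 9],
], roll=[0, 0, 0, 0, 0, 0, 0, 0], gripper=[6, 6, 6, 6, 6, 6, 6, 6])

```text
clock: 4.3
tool_pos: [0.4478, 0.3488, 0.2204]
eef_rot: [-0.486, 0.514, 0.486, 0.513]
contact_force: [0.3, 0.4, 0.3]
opening: 0.68
```

```bash
python3 - <<'E'
from plant import r,cams
from h import *
import pickle
s=r.get_state();print(s['clock'],s['tool_pos'],jaw(s))
d=cams.snapshot("wrist");b=cams.snapshot("side");pickle.dump((d,b),open("w2.pkl","wb"))
x=cv2.resize(d["image"][140:360,180:460,::-1],None,fx=1.4,fy=1.4)
y=cv2.resize(b["image"][150:240,210:340,::-1],None,fx=3,fy=3,interpolation=cv2.INTER_CUBIC)
o=np.zeros((max(len(x),len(y)),x.shape[1]+y.shape[1],3),np.uint8);o[:len(x),:x.shape[1]]=x;o[:len(y),x.shape[1]:]=y
cv2.imwrite("pics/w2.png",o);print(x.shape)
E
```

```text
4.3 [0.44783394 0.34879448 0.22037247] 86.77942217445674
(308, 392, 3)
```

View pics/w2.png

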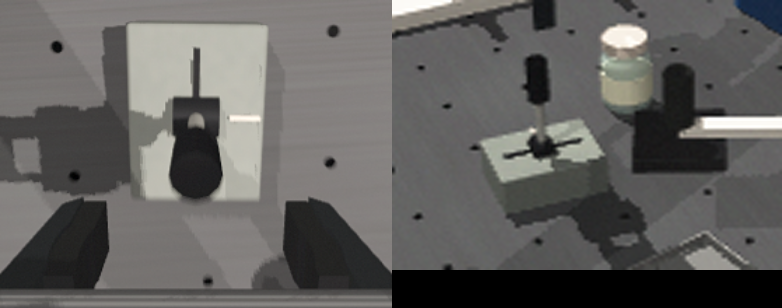

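```bash
python3 - <<'E'
from h import *
import pickle
d,b=pickle.load(open("w2.pkl","rb"))
W=lambda u,v:(180+u/1.4,140+v/1.4); S=lambda u,v:(210+(u-392)/3,150+v/3)
C=[onz(d,*W(*p),.045) for p in[(128,24),(266,26),(263,200),(130,198)]];print(np.round(C,4),np.mean(C,0))
print("slot",[onz(d,*W(*p),.045).round(4) for p in[(196,46),(196,98),(230,118),(260,119)]])
print("sideC",[onz(b,*S(*p),.045).round(4) for p in[(482,142),(584,122),(607,156),(502,182)]], "slot",[onz(b,*S(*p),.045).round(4) for p in[(502,157),(582,139)]])
T=S(535,58);Tw=W(197,181)
f=lambda X:np.r_[proj(b,X)-T,proj(d,X)-Tw]
q=least_squares(f,[.45,.35,.16]);print("top",q.x,q.fun, onz(d,*Tw,.159),onz(b,*T,.159))
print("midside",onz(b,*S(536.5,80),.135), "base",onz(b,*S(541,140),.055))
for th in(-.1,-.05,0,.05):
  X=[.448+.114*np.sin(th),.349,.045+.114*np.cos(th)];print(th,proj(b,X)-T,proj(d,X)-Tw)
E
```

```text
[[0.3847 0.3084 0.045 ]
 [0.3908 0.3952 0.045 ]
 [0.5095 0.3915 0.045 ]
 [0.5029 0.2984 0.045 ]] [0.44698736 0.3483685  0.045     ]
slot [array([0.4007, 0.3504, 0.045 ]), array([0.4344, 0.3486, 0.045 ]), array([0.4492, 0.3705, 0.045 ]), array([0.4509, 0.3904, 0.045 ])]
sideC [array([0.393 , 0.3873, 0.045 ]), array([0.5091, 0.3743, 0.045 ]), array([0.5051, 0.2999, 0.045 ]), array([0.3858, 0.3047, 0.045 ])] slot [array([0.4024, 0.3495, 0.045 ]), array([0.4938, 0.3433, 0.045 ])]
top [0.44947044 0.34837288 0.15692591] [ 0.07575108 -0.04251935  0.0007467  -0.01689733] [0.44867934 0.34841532 0.159     ] [0.44800846 0.34484076 0.159     ]
midside [0.44613719 0.34060768 0.135     ] base [0.44761676 0.34722746 0.055     ]
-0.1 [-3.85517268  0.38505169] [ -0.12830982 -19.12761234]
-0.05 [-2.17234661 -0.14622369] [ 0.38731676 -9.98325797]
0 [-0.48214733 -0.598747  ] [ 0.89694346 -1.0907127 ]
0.05 [ 1.21062555 -0.97152323] [1.39740845 7.49796469]
```

Emit:
apply_moves([
  [0, 0, 3],
  [1, -2, 5],
  [2, -5, 5],
  [3.2, -9, 5],
  [4.4, -13, 5],
  [5.6, -17, 5],
  [6.9, -21, 5],
  [6.9, -21, 5],
], roll=[0, -7, -14, -20, -22, -22, -22, -22], gripper=[7, 7, 7, 7, 7, 7, 7, 7])

```text
clock: 5.07
tool_pos: [0.5196, 0.1276, 0.2686]
eef_rot: [-0.377, 0.602, 0.372, 0.598]
contact_force: [-0.3, -1.0, -0.0]
opening: 0.79
```

Emit:
apply_moves([
  [0, 0, 0],
  [0, 0, 0],
  [0, 0, -2],
  [0, 0, -4],
  [0, 0, -5.6],
  [0, 0, -5.6],
  [0, 0, -5.6],
  [0, 0, -5.6],
], roll=[0, 0, 0, 0, 0, 0, 0, 0], gripper=[7, 7, 7, 7, 7, 7, 7, 7])

```text
clock: 5.73
tool_pos: [0.5176, 0.1407, 0.2144]
eef_rot: [-0.379, 0.596, 0.379, 0.597]
contact_force: [0.2, -0.5, 0.4]
opening: 0.792
```

Emit:
apply_moves([
  [0, 0, 0],
  [0, 0, 0],
  [0, 0, 0],
  [0, 0, 0],
  [0, 0, 0],
  [0, 0, 0],
  [0, 0, 0],
  [0, 0, 0],
], roll=[0, 0, 0, 0, 0, 0, 0, 0], gripper=[2, 2, 2, 2, 2, 2, 2, 2], newtons=8)

```text
clock: 6.4
tool_pos: [0.5176, 0.1394, 0.2139]
eef_rot: [-0.379, 0.597, 0.379, 0.597]
contact_force: [1.4, 1.9, 1.9]
opening: 0.336
```

Emit:
apply_moves([
  [1.2, 2.2, 0],
  [2.55, 4.25, 0],
  [4.1, 6.1, 0],
  [5.9, 7.8, 0],
  [7.8, 9.3, 0],
  [9.9, 10.6, 0],
  [12.1, 11.7, 0],
  [14.4, 12.5, 0],
], roll=[-6, -12, -18, -24, -30, -36, -42, -48], gripper=[2, 2, 2, 2, 2, 2, 2, 2])

```text
clock: 7.07
tool_pos: [0.6613, 0.2639, 0.2137]
eef_rot: [-0.102, 0.701, 0.101, 0.699]
contact_force: [-1.6, -2.5, 1.4]
opening: 0.336
```

Emit:
apply_moves([
  [0, 0, 0],
  [0, 0, 0],
  [0, 0, 0],
  [0, 0, 0],
  [0, 0, 0],
  [0, 0, 3],
  [0, 0, 6],
  [0, 0, 8],
], roll=[0, 0, 0, 0, 0, 0, 0, 0], gripper=[2, 2, 6, 6, 6, 6, 6, 6])

```text
clock: 7.73
tool_pos: [0.6614, 0.264, 0.2963]
eef_rot: [-0.103, 0.699, 0.103, 0.7]
contact_force: [1.1, 0.8, -0.7]
opening: 0.683
```

Emit:
apply_moves([
  [-1.5, -4, 0],
  [-3, -8, 0],
  [-4.5, -12, 0],
  [-6, -16, 0],
  [-7.5, -20, 0],
  [-9, -24, 0],
  [-10.5, -28, 0],
  [-12, -31.5, 0],
], roll=[5, 10, 15, 20, 25, 30, 33, 36], gripper=[6, 6, 6, 6, 6, 6, 6, 6])

```text
clock: 8.4
tool_pos: [0.5412, -0.0493, 0.294]
eef_rot: [-0.315, 0.633, 0.315, 0.633]
contact_force: [0.1, -0.3, 0.7]
opening: 0.685
```

Emit:
apply_moves([
  [0, -4, 0],
  [0, -8, 0],
  [0, -12, 0],
  [0, -16, 0],
  [0, -20, 0],
  [0, -22, 0],
  [0, -22, 0],
  [0, -22, 0],
], roll=[0, 0, 0, 0, 0, 0, 0, 0], gripper=[6, 6, 6, 6, 6, 6, 6, 6])

```text
clock: 9.07
tool_pos: [0.5418, -0.2684, 0.2935]
eef_rot: [-0.313, 0.634, 0.314, 0.634]
contact_force: [-0.2, 0.5, 0.2]
opening: 0.679
```

```bash
python3 - <<'E'
from plant import r,cams
from h import *
import pickle
s=r.get_state();print(s['clock'],s['tool_pos'],jaw(s))
d=cams.snapshot("wrist");pickle.dump(d,open("w3.pkl","wb"));cv2.imwrite("pics/w3.png",d["image"][:,:,::-1])
E
```

```text
9.0667 [ 0.54178675 -0.26840958  0.2935043 ] 52.61249691195295
```

View pics/w3.png

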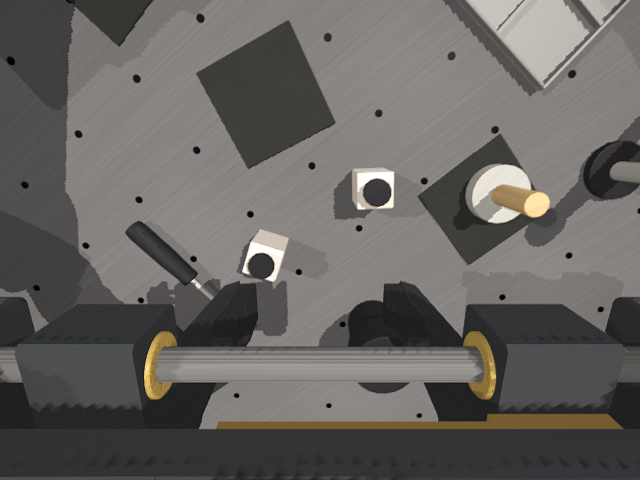

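The wrist view shows exactly two cells, with caps at (377,193) and (261,266). The tool stands on the mat at about (497,193), and the rack is clear at the top right.

```bash
python3 - <<'E'
from h import *
import pickle
d=pickle.load(open("w3.pkl","rb"))
print("B",onz(d,377,192,.075).round(4),"A",onz(d,261,266,.075).round(4))
for (p,q,z) in[((353,169),(393,169),.06),((393,169),(395,210),.06),((353,169),(357,210),.06),((262,230),(288,239),0),((241,271),(276,281),.06)]:
    v=onz(d,*q,z)-onz(d,*p,z);print(p,q,np.degrees(np.arctan2(v[1],v[0])).round(1),np.hypot(*v[:2]).round(4))
crop(d,220,150,200,150,4,"pics/c3.png")
E
```

```text
B [ 0.5588 -0.2086  0.075 ] A [ 0.5484 -0.357   0.075 ]
(353, 169) (393, 169) 52.6 0.0424
(393, 169) (395, 210) -31.0 0.0444
(353, 169) (357, 210) -30.1 0.0445
(262, 230) (288, 239) 32.7 0.0356
(241, 271) (276, 281) 35.3 0.042
```

View pics/c3.png

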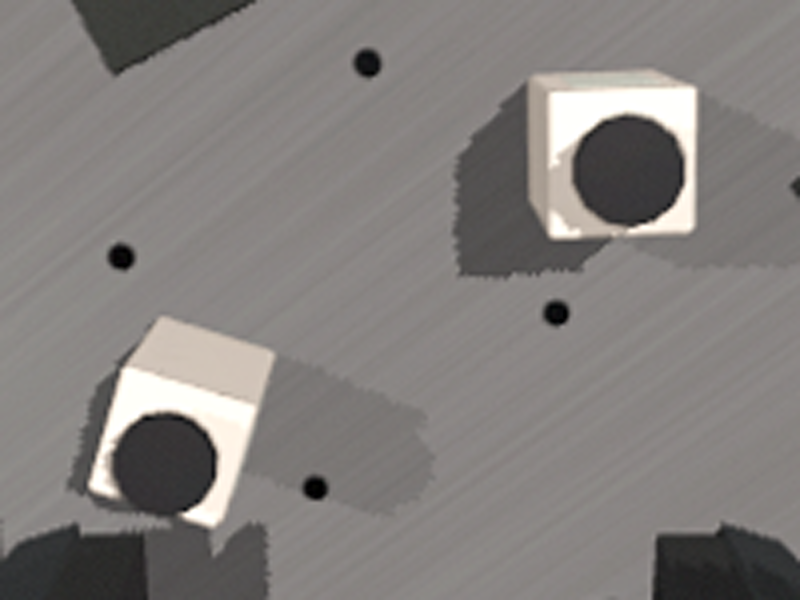

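Emit:
apply_moves([
  [0.8, 3, -3],
  [1.8, 5.9, -6],
  [1.8, 5.9, -10],
  [1.8, 5.9, -14],
  [1.8, 5.9, -14],
  [1.8, 5.9, -14],
  [1.8, 5.9, -14],
  [1.8, 5.9, -14],
], roll=[0, 0, 0, 0, 0, 0, 0, 0], gripper=[6, 6, 6, 6, 6, 6, 6, 6])

```text
clock: 9.78
tool_pos: [0.5627, -0.2088, 0.1567]
eef_rot: [-0.315, 0.632, 0.313, 0.635]
contact_force: [-0.1, -0.9, -0.3]
opening: 0.677
```

```bash
python3 - <<'E'
from plant import r,cams
from h import *
import pickle
a,b=pickle.load(open("s0.pkl","rb"))
print("lens",onz(a,190+66/3,180+212/3,.1).round(3),onz(b,220+712/3,150+412/3,.1).round(3))
print("driver",[onz(a,190+u/3,180+v/3,.01).round(3) for u,v in[(85,139),(213,48)]])
s=r.get_state();print(s['clock'],s['tool_pos'],jaw(s),s['q'])
d=cams.snapshot("wrist");cv2.imwrite("pics/w4.png",d["image"][:,:,::-1])
p=proj(d,[.5597,-.209,.075]);print(p)
g=cv2.cvtColor(d["image"],cv2.COLOR_RGB2GRAY)
x,y=p.astype(int);m=((g>180)*255).astype(np.uint8)[:290]
n,l,st,c=cv2.connectedComponentsWithStats(m)
print(st[st[:,4]>1500])
E
```

```text
lens [ 0.722 -0.308  0.1  ] [ 0.715 -0.322  0.1  ]
driver [array([ 0.622, -0.454,  0.01 ]), array([ 0.42 , -0.479,  0.01 ])]
9.7833 [ 0.56267779 -0.20877283  0.15667377] 52.758024817809584 [ 0.36166527  0.77867333 -0.14575314  1.73492905  0.17267081  0.63536264
  1.03940294]
[318.40404963 251.9414764 ]
[[     0      0    640    290 173335]
 [   504      0    136     84   5869]
 [   466    201     86     60   2513]
 [   290    202     57     70   2131]]
```

Emit:
apply_moves([
  [0, 0, -4],
  [0, 0, -8],
  [0, 0, -10.7],
  [0, 0, -10.7],
  [0, 0, -10.7],
  [0, 0, -10.7],
  [0, 0, -10.7],
  [0, 0, -10.7],
], roll=[0, 0, 0, 0, 0, 0, 0, 0], gripper=[6, 6, 6, 6, 6, 3.2, 3.2, 3.2], newtons=15)

```text
clock: 10.5
tool_pos: [0.5625, -0.2091, 0.0491]
eef_rot: [-0.315, 0.632, 0.313, 0.635]
contact_force: [-0.4, -0.2, -0.4]
opening: 0.482
```

Emit:
apply_moves([
  [0, 0, 0],
  [0, 0, 0],
  [0, 0, 0],
  [0, 0, 0],
  [0, 0, 2],
  [0, 0, 5],
  [0, 0, 9],
  [0, 0, 9],
], roll=[0, 0, 0, 0, 0, 0, 0, 0], gripper=[3.2, 3.2, 3.2, 3.2, 3.2, 3.2, 3.2, 3.2])

```text
clock: 11.17
tool_pos: [0.565, -0.2098, 0.1439]
eef_rot: [-0.317, 0.63, 0.311, 0.637]
contact_force: [0.2, -0.0, -1.6]
opening: 0.458
```

Emit:
apply_moves([
  [-1, 3, 1],
  [-2.5, 7, 2.5],
  [-4, 11, 2.5],
  [-5.5, 15, 2.5],
  [-7, 19, 2.5],
  [-8.5, 23, 2.5],
  [-10, 27, 2.5],
  [-11.4, 31, 2.5],
], roll=[-6, -12, -18, -24, -30, -36, -42, -42], gripper=[3.2, 3.2, 3.2, 3.2, 3.2, 3.2, 3.2, 3.2])

```text
clock: 11.83
tool_pos: [0.4492, 0.0944, 0.1622]
eef_rot: [-0.065, 0.704, 0.065, 0.705]
contact_force: [0.1, 1.4, -0.9]
opening: 0.455
```

```bash
python3 - <<'E'
from plant import r,cams
from h import *
import pickle
s=r.get_state();print(s['clock'],s['tool_pos'],jaw(s))
d=cams.snapshot("scene");w=cams.snapshot("wrist");pickle.dump((d,w),open("w5.pkl","wb"));
x=cv2.resize(d["image"][255:355,290:400,::-1],None,fx=4,fy=4,interpolation=cv2.INTER_CUBIC)
y=cv2.resize(w["image"][:,:,::-1],None,fx=.55,fy=.55,interpolation=cv2.INTER_AREA)
o=np.zeros((400,x.shape[1]+352,3),np.uint8);o[:,:440]=x;o[:264,440:]=y;cv2.imwrite("pics/w5.png",o)
E
```

```text
11.8333 [0.44919495 0.09439941 0.16222286] 10.48271046696525
```

View pics/w5.png

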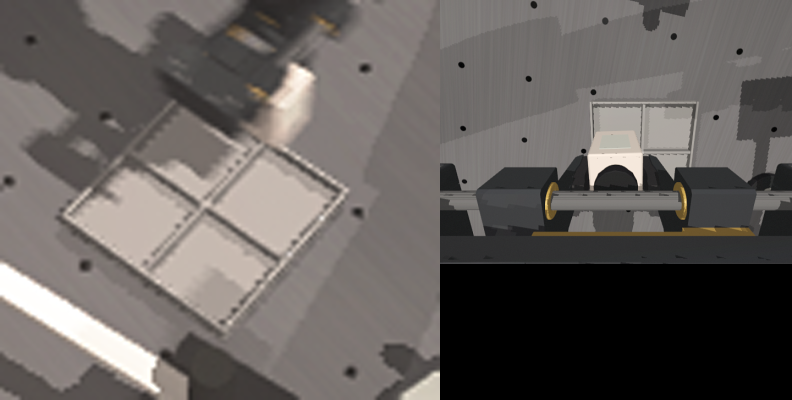

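The rack is clear now. In the scene crop its corners are (62,215), (222,330), (347,190) and (180,102), with the dividers crossing at (205,206). The cell hangs above the target quadrant.

```bash
python3 - <<'E'
from h import *
import pickle
d,w=pickle.load(open("w5.pkl","rb"))
S=lambda u,v:(290+u/4-.4,255+v/4-.4)
c=[onz(d,*S(*p),.018) for p in[(62,215),(222,330),(347,190),(180,102)]];print(np.round(c,4),np.mean(c,0),onz(d,*S(205,206),.018))
W=lambda u,v:((u-440)/.55,v/.55)
for p in[(590,102),(698,102),(643,103)]:print(onz(w,*W(*p),.018).round(4))
v=onz(w,*W(698,102),.018)-onz(w,*W(590,102),.018);print(np.degrees(np.arctan2(v[1],v[0])),np.hypot(*v[:2]))
E
```

```text
[[ 0.5929  0.0116  0.018 ]
 [ 0.5606  0.1686  0.018 ]
 [ 0.4022  0.1367  0.018 ]
 [ 0.4516 -0.0121  0.018 ]] [0.50182257 0.07620539 0.018     ] [0.49974473 0.07660827 0.018     ]
[0.3986 0.1353 0.018 ]
[0.5545 0.1674 0.018 ]
[0.4756 0.1496 0.018 ]
11.647324747758974 0.15916413073104366
```

Emit:
apply_moves([
  [0, 0.4, 0],
  [0, 0.4, 0],
  [0, 0.4, -3],
  [0, 0.4, -6],
  [0, 0.4, -9],
  [0, 0.4, -9],
  [0, 0.4, -9],
  [0, 0.4, -9],
], roll=[0, 0, 0, 0, 0, 0, 0, 0], gripper=[3.2, 3.2, 3.2, 3.2, 3.2, 3.2, 3.2, 3.2])

```text
clock: 12.6
tool_pos: [0.4509, 0.0955, 0.0728]
eef_rot: [-0.066, 0.704, 0.065, 0.705]
contact_force: [0.4, -0.1, -0.8]
opening: 0.454
```

Emit:
apply_moves([
  [0, 0, -1],
  [0, 0, -2],
  [0, 0, -2.1],
  [0, 0, -2.1],
  [0, 0, -2.1],
  [0, 0, -2.1],
  [0, 0, -2.1],
  [0, 0, -2.1],
], roll=[0, 0, 0, 0, 0, 0, 0, 0], gripper=[3.2, 3.2, 3.2, 3.2, 3.2, 3.2, 3.2, 3.2])

```text
clock: 13.27
tool_pos: [0.4515, 0.0968, 0.0512]
eef_rot: [-0.066, 0.703, 0.066, 0.705]
contact_force: [2.4, -1.0, 5.4]
opening: 0.454
```

Emit:
apply_moves([
  [0, 0, 0.1],
  [0, 0, 0.1],
  [0, 0, 0.1],
  [0, 0, 0.1],
  [0, 0, 3],
  [0, 0, 7],
  [0, 0, 11],
  [0, 0, 14],
], roll=[0, 0, 0, 0, 0, 0, 0, 0], gripper=[5.5, 5.5, 5.5, 5.5, 5.5, 5.5, 5.5, 5.5])

```text
clock: 13.93
tool_pos: [0.4496, 0.0965, 0.1929]
eef_rot: [-0.066, 0.704, 0.066, 0.704]
contact_force: [0.0, 0.2, -0.0]
opening: 0.62
```

Emit:
apply_moves([
  [1, -4, 1],
  [2, -8, 3],
  [3, -12, 4],
  [4, -16, 4],
  [5, -20, 4],
  [6, -24, 4],
  [7, -28, 4],
  [8, -32, 4],
], roll=[-6, -12, -18, -24, -30, -36, -42, -48], gripper=[5.5, 5.5, 5.5, 5.5, 5.5, 5.5, 5.5, 5.5])

```text
clock: 14.6
tool_pos: [0.5288, -0.2217, 0.2305]
eef_rot: [0.228, 0.67, -0.227, 0.669]
contact_force: [1.1, 1.2, 0.5]
opening: 0.624
```

```bash
python3 - <<'E'
from plant import r,cams
from h import *
s=r.get_state();print(s['clock'],s['tool_pos'],jaw(s),s['q'].round(2))
E
```

```text
14.6 [ 0.52877333 -0.22171151  0.23045923] -37.52954515432976 [ 0.1   0.68  0.38  1.77 -0.35  0.77  0.  ]
```

Emit:
apply_moves([
  [0.5, -3, -1],
  [1, -6, -2],
  [1.5, -10, -3],
  [2, -13.6, -5],
  [2, -13.6, -7],
  [2, -13.6, -7],
  [2, -13.6, -7],
  [2, -13.6, -7],
], roll=[-6, -12, -16.5, -16.5, -16.5, -16.5, -16.5, -16.5], gripper=[5.8, 5.8, 5.8, 5.8, 5.8, 5.8, 5.8, 5.8])

```text
clock: 15.27
tool_pos: [0.5498, -0.3544, 0.1612]
eef_rot: [0.32, 0.631, -0.319, 0.631]
contact_force: [0.4, 0.0, 0.2]
opening: 0.655
```

```bash
python3 - <<'E'
from plant import r,cams
from h import *
s=r.get_state();print(s['clock'],s['tool_pos'],jaw(s))
d=cams.snapshot("wrist");cv2.imwrite("pics/w6.png",d["image"][:,:,::-1])
print(proj(d,[.549,-.358,.075]))
g=cv2.cvtColor(d["image"],cv2.COLOR_RGB2GRAY)
n,l,st,c=cv2.connectedComponentsWithStats(((g>170)*255).astype(np.uint8)[:290]);print(st[st[:,4]>1000],c[st[:,4]>1000])
E
```

```text
15.2667 [ 0.54982027 -0.35444825  0.16117175] -53.64288629996023
[322.88484458 255.21431234]
[[     0      0    640    290 183816]
 [   296    208     56     67   1572]] [[319.34086804 143.5906994 ]
 [321.10050891 237.50636132]]
```

View pics/w6.png

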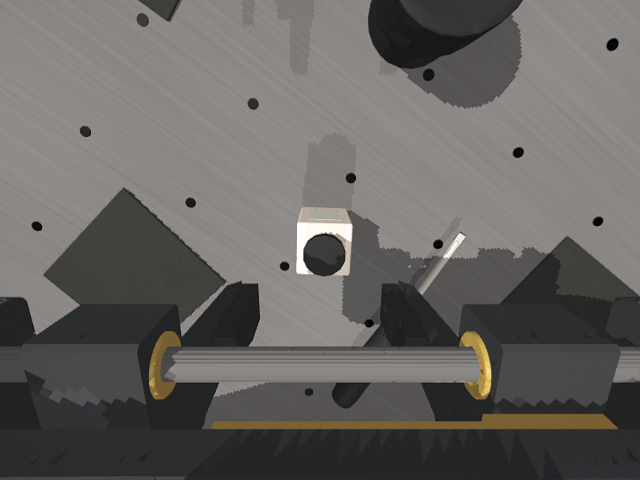

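The cell is centred between the fingers at (324,255), with the screwdriver clear to the right. I'll descend and grip.

Emit:
apply_moves([
  [0, -0.2, -4],
  [0, -0.2, -8],
  [0, -0.2, -11.2],
  [0, -0.2, -11.2],
  [0, -0.2, -11.2],
  [0, -0.2, -11.2],
  [0, -0.2, -11.2],
  [0, -0.2, -11.2],
], roll=[0, 0, 0, 0, 0, 0, 0, 0], gripper=[5.8, 5.8, 5.8, 5.8, 5.8, 3.2, 3.2, 3.2])

```text
clock: 15.98
tool_pos: [0.5504, -0.3588, 0.0515]
eef_rot: [0.319, 0.63, -0.32, 0.632]
contact_force: [-1.6, 1.3, 2.3]
opening: 0.456
```

Emit:
apply_moves([
  [0, 0, 0],
  [0, 0, 0],
  [0, 0, 0],
  [0, 0, 0],
  [0, 0, 2],
  [0, 0, 5],
  [0, 0, 9],
  [0, 0, 12],
], roll=[0, 0, 0, 0, 0, 0, 0, 0], gripper=[3.2, 3.2, 3.2, 3.2, 3.2, 3.2, 3.2, 3.2])

```text
clock: 16.65
tool_pos: [0.5496, -0.3586, 0.1719]
eef_rot: [0.32, 0.63, -0.32, 0.632]
contact_force: [1.3, -1.3, -1.8]
opening: 0.455
```

Emit:
apply_moves([
  [-0.9, 4, 0],
  [-1.7, 8, 0],
  [-2.6, 12, 0],
  [-3.5, 16, 0],
  [-4.4, 20, 0],
  [-5.3, 24, 0],
  [-6.2, 28, 0],
  [-7.1, 32, 0],
], roll=[7, 14, 21, 28, 35, 42, 49, 56], gripper=[3.2, 3.2, 3.2, 3.2, 3.2, 3.2, 3.2, 3.2])

```text
clock: 17.32
tool_pos: [0.478, -0.0367, 0.1698]
eef_rot: [-0.016, 0.706, 0.016, 0.708]
contact_force: [1.0, 0.9, -2.3]
opening: 0.454
```

Emit:
apply_moves([
  [-0.7, 3.2, 0],
  [-1.4, 6.5, 0],
  [-1.4, 6.5, 0],
  [-1.4, 6.5, 0],
  [-1.4, 6.5, 0],
  [-1.4, 6.5, 0],
  [-1.4, 6.5, 0],
  [-1.4, 6.5, 0],
], roll=[5, 9, 9, 9, 9, 9, 9, 9], gripper=[3.2, 3.2, 3.2, 3.2, 3.2, 3.2, 3.2, 3.2])

```text
clock: 17.98
tool_pos: [0.4646, 0.0255, 0.1688]
eef_rot: [-0.069, 0.704, 0.068, 0.704]
contact_force: [1.1, -0.7, -2.0]
opening: 0.449
```

Emit:
apply_moves([
  [0, -0.2, -4],
  [0, -0.2, -8],
  [0, -0.2, -10],
  [0, -0.2, -11],
  [0, -0.2, -11.6],
  [0, -0.2, -11.6],
  [0, -0.2, -11.6],
  [0, -0.2, -11.6],
], roll=[0, 0, 0, 0, 0, 0, 0, 0], gripper=[3.2, 3.2, 3.2, 3.2, 3.2, 3.2, 3.2, 3.2])

```text
clock: 18.65
tool_pos: [0.4652, 0.0245, 0.0534]
eef_rot: [-0.069, 0.703, 0.069, 0.704]
contact_force: [-0.6, 0.3, -1.8]
opening: 0.453
```

Emit:
apply_moves([
  [0, 0, 0],
  [0, 0, 0],
  [0, 0, 0],
  [0, 0, 0],
  [0, 0, 3],
  [0, 0, 7],
  [0, 0, 11],
  [0, 0, 15],
], roll=[0, 0, 0, 0, 0, 0, 0, 0], gripper=[5.5, 5.5, 5.5, 5.5, 5.5, 5.5, 5.5, 5.5])

```text
clock: 19.32
tool_pos: [0.4636, 0.0247, 0.2044]
eef_rot: [-0.069, 0.704, 0.069, 0.703]
contact_force: [1.8, 0.2, -0.6]
opening: 0.624
```

Emit:
apply_moves([
  [1, -2, 1],
  [2, -4, 3],
  [3, -6, 3],
  [4, -8, 3],
  [5.5, -8, 3],
  [7, -8, 3],
  [8, -8, 3],
  [8, -8, 3],
], roll=[5, 10, 15, 20, 25, 30, 30, 30], gripper=[5.5, 5.5, 5.5, 5.5, 5.5, 5.5, 5.5, 5.5])

```text
clock: 19.98
tool_pos: [0.5462, -0.0553, 0.2328]
eef_rot: [-0.249, 0.661, 0.249, 0.663]
contact_force: [0.8, -0.0, -0.2]
opening: 0.623
```

```bash
python3 - <<'E'
from plant import r,cams
from h import *
import pickle
s=r.get_state();print(s['clock'],s['tool_pos'],jaw(s))
d=cams.snapshot("wrist");pickle.dump(d,open("w7.pkl","wb"));cv2.imwrite("pics/w7.png",d["image"][:,:,::-1])
E
```

```text
19.9833 [ 0.54616099 -0.05525442  0.23281978] 41.24659753925069
```

View pics/w7.png

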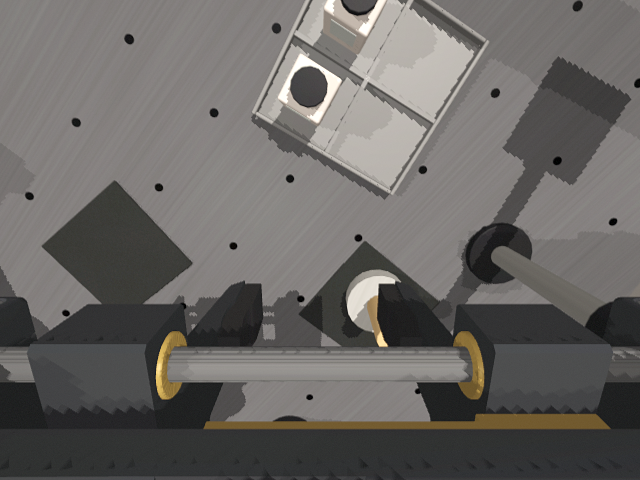

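Both cells stand upright in separate compartments, with caps at (309,86) and (358,0). The tool's disc is at (372,300), still on its mat.

```bash
python3 - <<'E'
from h import *
from plant import cams
import pickle
d=pickle.load(open("w7.pkl","rb"))
print("A cap",onz(d,309,86,.079).round(4),"disc",onz(d,373,299,.023).round(4))
print("mat",[onz(d,*p,.003).round(4) for p in[(364,241),(300,313)]])
for n,box in(("scene",(225,270,100,75)),("side",(360,230,70,53))):
    s=cams.snapshot(n);x,y,w,h=box
    im=cv2.cvtColor(s["image"],cv2.COLOR_RGB2HSV)[y:y+h,x:x+w]
    m=cv2.inRange(im,(10,90,120),(30,255,255));ys,xs=np.nonzero(m)
    k=ys.argsort()[:12];u,v=xs[k].mean()+x,ys[k].mean()+y
    print(n,len(ys),(u,v),onz(s,u,v+1.5,.092).round(4))
    print(proj(s,[.664,-.091,.092]))
E
```

```text
A cap [0.4641 0.024  0.079 ] disc [ 0.6531 -0.0888  0.023 ]
mat [array([ 0.6053, -0.0492,  0.003 ]), array([ 0.6095, -0.1646,  0.003 ])]
scene 96 (np.float64(265.4166666666667), np.float64(285.25)) [ 0.6664 -0.0905  0.092 ]
[265.96892202 286.23786523]
side 170 (np.float64(388.1666666666667), np.float64(242.41666666666666)) [ 0.661  -0.0899  0.092 ]
[389.2819094  243.82683418]
```

Emit:
apply_moves([
  [3, -1, -1],
  [6, -2, -3],
  [9, -3, -5],
  [11.7, -3.5, -7],
  [11.7, -3.5, -7],
  [11.7, -3.5, -7],
  [11.7, -3.5, -7],
  [11.7, -3.5, -7],
], roll=[-6, -12, -18, -24, -30, -31, -31, -31], gripper=[7, 7, 7, 7, 7, 7, 7, 7])

```text
clock: 20.8
tool_pos: [0.6605, -0.0899, 0.1635]
eef_rot: [-0.064, 0.704, 0.064, 0.704]
contact_force: [-0.2, 0.9, -1.1]
opening: 0.792
```

```bash
python3 - <<'E'
from plant import r,cams
from h import *
s=r.get_state();print(s['clock'],s['tool_pos'],jaw(s))
d=cams.snapshot("wrist");cv2.imwrite("pics/w8.png",d["image"][:,:,::-1])
print(proj(d,[.663,-.0905,.092]))
im=cv2.cvtColor(d["image"],cv2.COLOR_RGB2HSV)[:340];m=cv2.inRange(im,(10,90,120),(30,255,255))
n,l,st,c=cv2.connectedComponentsWithStats(m);print(st[1:][st[1:,4]>100],c[1:][st[1:,4]>100])
E
```

```text
20.8 [ 0.66048211 -0.08994838  0.16354229] 10.401172647536644
[325.12695867 260.83070713]
[[ 306  219   39   60 1178]] [[326.28098472 244.69949066]]
```

View pics/w8.png

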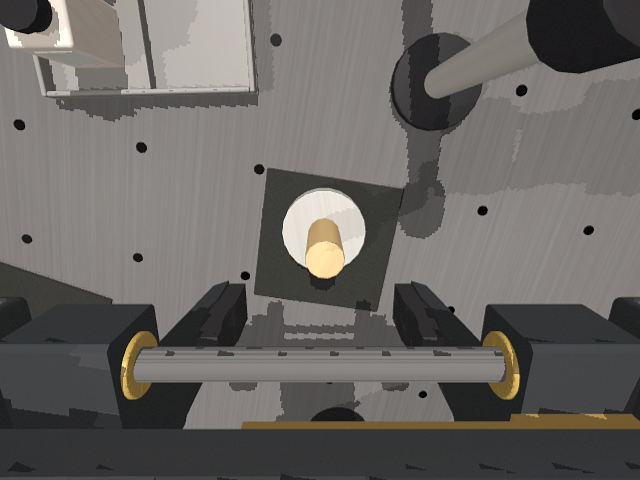

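The handle top at (325,260) is right where I predicted, and the tool is centred on its mat. I'll descend and grip.

Emit:
apply_moves([
  [0.2, 0, -3],
  [0.2, 0, -6],
  [0.2, 0, -9.5],
  [0.2, 0, -9.5],
  [0.2, 0, -9.5],
  [0.2, 0, -9.5],
  [0.2, 0, -9.5],
  [0.2, 0, -9.5],
], roll=[0, 0, 0, 0, 0, 0, 0, 0], gripper=[7, 7, 7, 7, 7, 2, 2, 2], newtons=40)

```text
clock: 21.52
tool_pos: [0.6648, -0.0905, 0.0704]
eef_rot: [-0.064, 0.703, 0.063, 0.706]
contact_force: [0.0, 0.5, -0.1]
opening: 0.592
```

Emit:
apply_moves([
  [0, 0, 0],
  [0, 0, 0],
  [0, 0, 0],
  [0, 0, 0],
  [0, 0, 0],
  [0, 0, 0],
  [0, 0, 0],
  [0, 0, 0],
], roll=[0, 0, 0, 0, 0, 0, 0, 0], gripper=[2, 2, 2, 2, 2, 2, 2, 2])

```text
clock: 22.18
tool_pos: [0.6638, -0.0902, 0.0681]
eef_rot: [-0.063, 0.704, 0.063, 0.705]
contact_force: [1.0, 0.6, 3.0]
opening: 0.283
```

Emit:
apply_moves([
  [0, 0, 1],
  [0, 0, 4],
  [0, 0, 8],
  [0, 0, 10],
  [0, 0, 10],
  [0, 0, 10],
  [0, 0, 10],
  [0, 0, 10],
], roll=[0, 0, 0, 0, 0, 0, 0, 0], gripper=[2, 2, 2, 2, 2, 2, 2, 2])

```text
clock: 22.85
tool_pos: [0.6611, -0.0896, 0.1649]
eef_rot: [-0.063, 0.706, 0.064, 0.702]
contact_force: [-0.1, 0.2, -6.3]
opening: 0.283
```

Emit:
apply_moves([
  [-2, 1, 2],
  [-5, 3, 2],
  [-8, 4.6, 2],
  [-11, 6.4, 2],
  [-14, 8.1, 2],
  [-17, 9.8, 2],
  [-19.7, 11.4, 2],
  [-19.7, 11.4, 2],
], roll=[0, 0, 0, 0, 0, 0, 0, 0], gripper=[2, 2, 2, 2, 2, 2, 2, 2])

```text
clock: 23.52
tool_pos: [0.4569, 0.0274, 0.186]
eef_rot: [-0.064, 0.709, 0.066, 0.699]
contact_force: [-1.6, -0.2, -5.8]
opening: 0.279
```

Emit:
apply_moves([
  [0, 0, 0],
  [0, 0, 0],
  [0, 0, -2],
  [0, 0, -3],
  [0, 0, -3.2],
  [0, 0, -3.2],
  [0, 0, -3.2],
  [0, 0, -3.2],
], roll=[0, 0, 0, 0, 0, 0, 0, 0], gripper=[2, 2, 2, 2, 2, 2, 2, 2])

```text
clock: 24.18
tool_pos: [0.4671, 0.0235, 0.1562]
eef_rot: [-0.063, 0.704, 0.063, 0.705]
contact_force: [0.2, 0.5, -5.3]
opening: 0.282
```

Emit:
apply_moves([
  [-0.2, 0, -0.6],
  [-0.2, 0, -1],
  [-0.2, 0, -1.2],
  [-0.2, 0, -1.4],
  [-0.2, 0, -1.6],
  [-0.2, 0, -1.8],
  [-0.2, 0, -1.9],
  [-0.2, 0, -1.9],
], roll=[0, 0, 0, 0, 0, 0, 0, 0], gripper=[2, 2, 2, 2, 2, 2, 2, 2])

```text
clock: 24.85
tool_pos: [0.4642, 0.0238, 0.1369]
eef_rot: [-0.063, 0.704, 0.063, 0.704]
contact_force: [-1.3, 0.0, 4.3]
opening: 0.288
```

Emit:
apply_moves([
  [0, 0, -0.1],
  [0, 0, -0.2],
  [0, 0, -0.3],
  [0, 0, -0.3],
  [0, 0, -0.3],
  [0, 0, -0.3],
  [0, 0, -0.3],
  [0, 0, -0.3],
], roll=[0, 0, 0, 0, 0, 0, 0, 0], gripper=[2, 2, 2, 2, 2, 2, 2, 2])

```text
clock: 25.52
tool_pos: [0.4648, 0.0237, 0.1364]
eef_rot: [-0.063, 0.703, 0.063, 0.705]
contact_force: [-5.1, 1.0, 35.0]
opening: 0.28
```

Emit:
apply_moves([
  [0, 0, 1],
  [0, 0, 3],
  [0, 0, 4],
  [-0.5, 3, 4],
  [-1.4, 7.3, 4],
  [-1.4, 7.3, 4],
  [-1.4, 7.3, 4],
  [-1.4, 7.3, 4],
], roll=[0, 0, 0, 0, 0, 0, 0, 0], gripper=[2, 2, 2, 2, 2, 2, 2, 2])

```text
clock: 26.18
tool_pos: [0.4502, 0.0973, 0.1733]
eef_rot: [-0.064, 0.704, 0.064, 0.704]
contact_force: [0.4, -0.1, -5.7]
opening: 0.285
```

Emit:
apply_moves([
  [0, 0, -1],
  [0, 0, -2],
  [0, 0, -2.5],
  [0, 0, -3],
  [0, 0, -3.3],
  [0, 0, -3.6],
  [0, 0, -3.8],
  [0, 0, -3.8],
], roll=[0, 0, 0, 0, 0, 0, 0, 0], gripper=[2, 2, 2, 2, 2, 2, 2, 2])

```text
clock: 26.85
tool_pos: [0.4506, 0.097, 0.1371]
eef_rot: [-0.063, 0.704, 0.064, 0.705]
contact_force: [-3.2, 1.6, 14.2]
opening: 0.288
```

Emit:
apply_moves([
  [0, 0, -0.1],
  [0, 0, -0.2],
  [0, 0, -0.2],
  [0, 0, -0.2],
  [0, 0, -0.2],
  [0, 0, -0.2],
  [0, 0, -0.2],
  [0, 0, -0.2],
], roll=[0, 0, 0, 0, 0, 0, 0, 0], gripper=[2, 2, 2, 2, 2, 2, 2, 2])

```text
clock: 27.52
tool_pos: [0.4509, 0.0977, 0.1366]
eef_rot: [-0.063, 0.703, 0.064, 0.705]
contact_force: [-5.9, 2.8, 32.0]
opening: 0.289
```

Emit:
apply_moves([
  [0, 0, 2],
  [0, 0, 5],
  [2.6, -2.4, 5],
  [5.2, -4.8, 5],
  [7.8, -7.2, 5],
  [10.4, -9.6, 5],
  [13, -12.2, 5],
  [15.6, -14.6, 5],
], roll=[0, 0, 0, 0, 0, 0, 0, 0], gripper=[2, 2, 2, 2, 2, 2, 2, 2])

```text
clock: 28.18
tool_pos: [0.6069, -0.0512, 0.1833]
eef_rot: [-0.063, 0.705, 0.063, 0.704]
contact_force: [0.4, 0.0, -5.2]
opening: 0.283
```

Emit:
apply_moves([
  [2.6, -2.4, 0],
  [5, -4.6, 0],
  [6, -5.6, 0],
  [6, -5.6, -2],
  [6, -5.6, -5],
  [6, -5.6, -7],
  [6, -5.6, -7],
  [6, -5.6, -7],
], roll=[0, 0, 0, 0, 0, 0, 0, 0], gripper=[2, 2, 2, 2, 2, 2, 2, 2])

```text
clock: 28.85
tool_pos: [0.6648, -0.105, 0.1122]
eef_rot: [-0.063, 0.706, 0.063, 0.703]
contact_force: [0.3, 0.2, -4.0]
opening: 0.278
```

Emit:
apply_moves([
  [0.2, 0, -2],
  [0.2, 0, -3.5],
  [0.2, 0, -4],
  [0.2, 0, -4.2],
  [0.2, 0, -4.4],
  [0.2, 0, -4.5],
  [0.2, 0, -4.5],
  [0.2, 0, -4.5],
], roll=[0, 0, 0, 0, 0, 0, 0, 0], gripper=[2, 2, 2, 2, 2, 2, 2, 2])

```text
clock: 29.52
tool_pos: [0.6686, -0.1049, 0.0699]
eef_rot: [-0.063, 0.704, 0.063, 0.705]
contact_force: [-2.1, 2.4, -0.9]
opening: 0.283
```

Emit:
apply_moves([
  [0, 0, -0.1],
  [0, 0, -0.2],
  [0, 0, -0.2],
  [0, 0, -0.2],
  [0, 0, -0.2],
  [0, 0, -0.2],
  [0, 0, -0.2],
  [0, 0, -0.2],
], roll=[0, 0, 0, 0, 0, 0, 0, 0], gripper=[2, 2, 2, 2, 2, 2, 2, 2], newtons=8)

```text
clock: 30.18
tool_pos: [0.6687, -0.1032, 0.0679]
eef_rot: [-0.063, 0.704, 0.064, 0.705]
contact_force: [-3.2, 5.0, 6.0]
opening: 0.291
```

Emit:
apply_moves([
  [0, 0, 0],
  [0, 0, 0],
  [0, 0, 0],
  [0, 0, 0],
  [0, 0, 0],
  [0, 0, 0],
  [0, 0, 3],
  [0, 0, 6],
], roll=[0, 0, 0, 0, 0, 0, 0, 0], gripper=[7, 7, 7, 7, 7, 7, 7, 7])

```text
clock: 30.85
tool_pos: [0.6667, -0.105, 0.1254]
eef_rot: [-0.063, 0.706, 0.064, 0.703]
contact_force: [0.7, 0.4, 0.4]
opening: 0.793
```

Emit:
apply_moves([
  [0, 0, 4],
  [0, 0, 8],
  [0, 0, 12],
  [0, 0, 16],
  [0, 3, 16],
  [0, 7, 16],
  [0, 11, 16],
  [0, 15, 16],
], roll=[0, 0, 0, 0, 0, 0, 0, 0], gripper=[7, 7, 7, 7, 7, 7, 7, 7])

```text
clock: 31.52
tool_pos: [0.6682, 0.0461, 0.2872]
eef_rot: [-0.063, 0.704, 0.063, 0.705]
contact_force: [0.6, -0.0, -0.3]
opening: 0.792
```

Emit:
apply_moves([
  [-0.1, 4, 0],
  [-0.2, 8, 0],
  [-0.3, 12, 0],
  [-0.4, 16, 0],
  [-0.5, 20, 0],
  [-0.7, 21.8, 0],
  [-0.7, 21.8, 0],
  [-0.7, 21.8, 0],
], roll=[3, 6.5, 6.5, 6.5, 6.5, 6.5, 6.5, 6.5], gripper=[7, 7, 7, 7, 7, 7, 7, 7])

```text
clock: 32.18
tool_pos: [0.6609, 0.2634, 0.2863]
eef_rot: [-0.104, 0.7, 0.103, 0.699]
contact_force: [0.6, -1.8, 0.9]
opening: 0.796
```

Emit:
apply_moves([
  [0, 0, 0],
  [0, 0, -3],
  [0, 0, -6],
  [0, 0, -7.4],
  [0, 0, -7.4],
  [0, 0, -7.4],
  [0, 0, -7.4],
  [0, 0, -7.4],
], roll=[0, 0, 0, 0, 0, 0, 0, 0], gripper=[7, 7, 7, 7, 7, 7, 7, 7])

```text
clock: 32.85
tool_pos: [0.6627, 0.2621, 0.2148]
eef_rot: [-0.102, 0.698, 0.103, 0.701]
contact_force: [0.3, 0.2, -0.2]
opening: 0.794
```

Emit:
apply_moves([
  [0, 0, 0],
  [0, 0, 0],
  [0, 0, 0],
  [0, 0, 0],
  [0, 0, 0],
  [0, 0, 0],
  [0, 0, 0],
  [0, 0, 0],
], roll=[0, 0, 0, 0, 0, 0, 0, 0], gripper=[2, 2, 2, 2, 2, 2, 2, 2], newtons=8)

```text
clock: 33.52
tool_pos: [0.6614, 0.2629, 0.2128]
eef_rot: [-0.103, 0.699, 0.103, 0.7]
contact_force: [0.5, 0.1, -0.8]
opening: 0.338
```

Emit:
apply_moves([
  [-2.3, -0.8, 0],
  [-4.5, -1.9, 0],
  [-6.6, -3.2, 0],
  [-8.5, -4.7, 0],
  [-10.2, -6.4, 0],
  [-11.8, -8.3, 0],
  [-13.2, -10.3, 0],
  [-14.3, -12.4, 0],
], roll=[6, 12, 18, 24, 30, 36, 42, 48], gripper=[2, 2, 2, 2, 2, 2, 2, 2])

```text
clock: 34.18
tool_pos: [0.5184, 0.1384, 0.2128]
eef_rot: [-0.381, 0.595, 0.38, 0.597]
contact_force: [4.7, -0.3, -8.2]
opening: 0.337
```

Emit:
apply_moves([
  [-0.9, -2.2, 0],
  [-1.6, -4.6, 0],
  [-2, -6.8, 0],
  [-2, -6.8, 0],
  [-2, -6.8, 0],
  [-2, -6.8, 0],
  [-2, -6.8, 0],
  [-2, -6.8, 0],
], roll=[6, 12, 17.5, 17.5, 17.5, 17.5, 17.5, 17.5], gripper=[2, 2, 2, 2, 2, 2, 2, 2])

```text
clock: 34.85
tool_pos: [0.4986, 0.0717, 0.2128]
eef_rot: [-0.465, 0.532, 0.465, 0.533]
contact_force: [1.2, -1.1, 0.0]
opening: 0.334
```

Emit:
apply_moves([
  [0, 0, 0],
  [0, 0, 0],
  [0, 0, 0],
  [0, 0, 0],
  [0, 0, 0],
  [0, 0, 3],
  [0, 0, 6],
  [0, 0, 9],
], roll=[0, 0, 0, 0, 0, 0, 0, 0], gripper=[2, 6, 6, 6, 6, 6, 6, 6])

```text
clock: 35.52
tool_pos: [0.4976, 0.0709, 0.3036]
eef_rot: [-0.465, 0.533, 0.466, 0.532]
contact_force: [1.2, 0.1, -0.5]
opening: 0.684
```

Emit:
apply_moves([
  [0, 3, 2],
  [0, 6, 4],
  [-1, 10, 4],
  [-2, 14, 4],
  [-4, 18, 4],
  [-6, 22, 4],
  [-8, 25, 4],
  [-8, 25, 4],
], roll=[0, 0, 0, 0, 0, 0, 0, 0], gripper=[6, 6, 6, 6, 6, 6, 6, 6])

```text
clock: 36.18
tool_pos: [0.4115, 0.3302, 0.343]
eef_rot: [-0.466, 0.529, 0.472, 0.53]
contact_force: [-0.5, 0.9, -0.6]
opening: 0.681
```

```bash
python3 - <<'E'
from plant import r,cams
from h import *
import pickle
s=r.get_state();print(s['clock'],s['tool_pos'],jaw(s))
a=cams.snapshot("scene");b=cams.snapshot("side");pickle.dump((a,b),open("w9.pkl","wb"))
x=cv2.resize(a["image"][220:380,200:400,::-1],None,fx=4,fy=3.75)[:,:];
x=cv2.resize(a["image"][250:350,230:390,::-1],None,fx=4,fy=4,interpolation=cv2.INTER_CUBIC)
cv2.imwrite("pics/w9a.png",x)
y=cv2.resize(b["image"][160:300,240:440,::-1],None,fx=4,fy=4,interpolation=cv2.INTER_CUBIC)
cv2.imwrite("pics/w9b.png",y)
E
```

```text
36.1833 [0.41154027 0.33019191 0.34299384] 83.11846530071998
```

View pics/w9b.png

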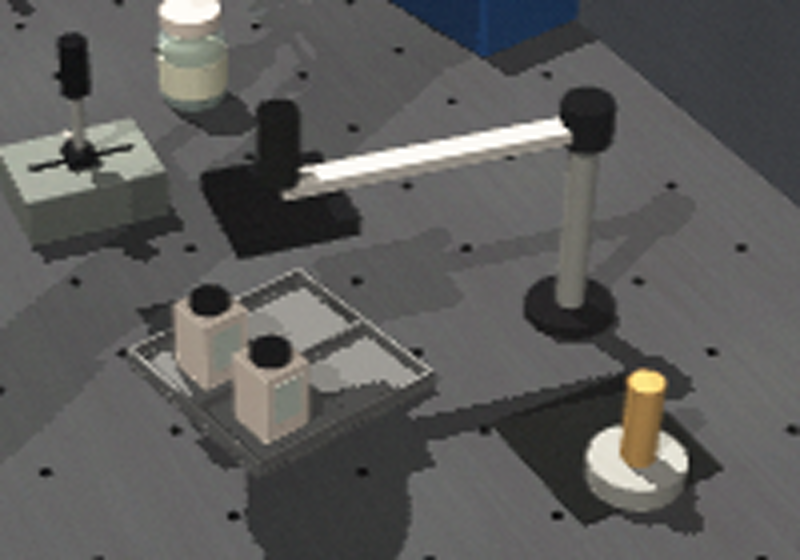

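View pics/w9a.png

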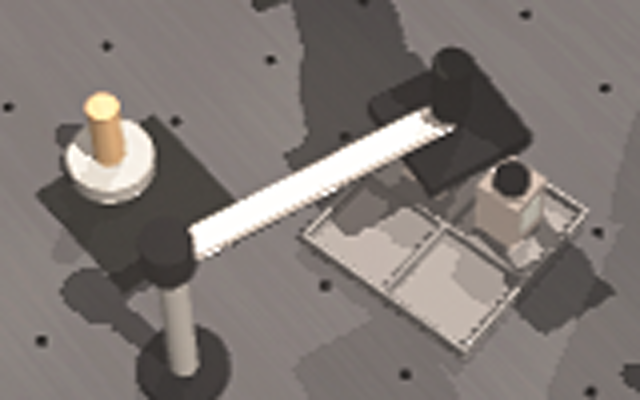

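The tool is no longer where I set it down. It now sits at the mat's edge, handle top at (646,380) in the side crop, so it must have been knocked. I'll measure it along with the lamp and rack.

```bash
python3 - <<'E'
from h import *
import pickle
a,b=pickle.load(open("w9.pkl","rb"))
A=lambda u,v:(230+u/4-.4,250+v/4-.4); B=lambda u,v:(240+u/4-.4,160+v/4-.4)
def both(n,p,q,z):print(n,onz(a,*A(*p),z)[:2].round(4),onz(b,*B(*q),z)[:2].round(4))
both("handle",(102,105),(647,380),.092)
both("disc top",(110,153),(637,457),.023)
both("knobtop",(455,61),(279,111),.235)
print("mat scene",[onz(a,*A(*p),.003)[:2].round(4) for p in[(152,117),(38,193),(240,212)]],"side",[onz(b,*B(*p),.003)[:2].round(4) for p in[(495,428),(722,468),(585,525)]])
print("rack scene",[onz(a,*A(*p),.016)[:2].round(4) for p in[(300,235),(465,352),(588,210)]],"side",[onz(b,*B(*p),.016)[:2].round(4) for p in[(130,348),(300,270),(435,373),(260,468)]])
both("cap",(513,180),(211,300),.072);print(onz(b,*B(269,350),.072))
# panel corners underside/top
print("panel scene",[onz(a,*A(*p),.165)[:2].round(4) for p in[(368,105),(475,62),(532,130),(430,183)]])
print("panel side",[onz(b,*B(*p),.165)[:2].round(4) for p in[(200,180),(322,152),(360,205),(238,240)]])
E
```

```text
handle [ 0.6679 -0.1442] [ 0.6677 -0.1452]
disc top [ 0.6682 -0.1446] [ 0.6669 -0.146 ]
knobtop [0.4951 0.0728] [0.496  0.0677]
mat scene [array([ 0.6147, -0.1638]), array([ 0.7296, -0.1615]), array([ 0.6133, -0.044 ])] side [array([ 0.6067, -0.0557]), array([ 0.7282, -0.1649]), array([ 0.6104, -0.1704])]
rack scene [array([0.5935, 0.0097]), array([0.5592, 0.1706]), array([0.4006, 0.1364])] side [array([0.4006, 0.1333]), array([0.5576, 0.1637]), array([0.5903, 0.0049]), array([ 0.4305, -0.031 ])]
cap [0.4542 0.1021] [0.4508 0.0926]
[0.46348515 0.02147476 0.072     ]
panel scene [array([0.5372, 0.026 ]), array([0.4498, 0.0463]), array([0.4573, 0.1194]), array([0.5453, 0.1073])]
panel side [array([0.454 , 0.1112]), array([0.5471, 0.1044]), array([0.5407, 0.0331]), array([0.4476, 0.0336])]
```

Emit:
apply_moves([
  [1.8, -3.3, 0],
  [3.6, -6.6, 0],
  [5.4, -9.9, 0],
  [7.2, -13.2, 0],
  [9, -16.5, 0],
  [10.8, -19.8, 0],
  [12.6, -23.1, 0],
  [14.4, -26.4, 0],
], roll=[-5, -11, -18, -25, -32, -39, -46, -53], gripper=[7, 7, 7, 7, 7, 7, 7, 7])

```text
clock: 36.95
tool_pos: [0.5628, 0.0525, 0.3429]
eef_rot: [-0.176, 0.685, 0.175, 0.685]
contact_force: [0.4, -0.2, 0.3]
opening: 0.795
```

Emit:
apply_moves([
  [1.8, -3.4, 0],
  [3.6, -6.8, 0],
  [5.4, -10.2, 0],
  [7.2, -13.6, 0],
  [9, -17, -1],
  [11, -21, -3],
  [11, -21, -7],
  [11, -21, -11],
], roll=[-6, -12, -18, -20, -20, -20, -20, -20], gripper=[7, 7, 7, 7, 7, 7, 7, 7])

```text
clock: 37.62
tool_pos: [0.6729, -0.1615, 0.233]
eef_rot: [-0.056, 0.704, 0.052, 0.707]
contact_force: [-0.0, 1.2, -0.9]
opening: 0.793
```

Emit:
apply_moves([
  [0, 0, -2],
  [0, 0, -6],
  [0, 0, -6],
  [0, 0, -6],
  [0, 0, -6],
  [0, 0, -6],
  [0, 0, -6],
  [0, 0, -6],
], roll=[0, 0, 0, 0, 0, 0, 0, 0], gripper=[7, 7, 7, 7, 7, 7, 7, 7])

```text
clock: 38.28
tool_pos: [0.6733, -0.1535, 0.175]
eef_rot: [-0.057, 0.704, 0.057, 0.706]
contact_force: [-1.0, -0.7, 0.7]
opening: 0.794
```

```bash
python3 - <<'E'
from plant import r,cams
from h import *
s=r.get_state();print(s['clock'],s['tool_pos'],jaw(s))
d=cams.snapshot("wrist");cv2.imwrite("pics/w10.png",d["image"][:,:,::-1])
print(proj(d,[.6675,-.1448,.092]))
im=cv2.cvtColor(d["image"],cv2.COLOR_RGB2HSV)[:340];m=cv2.inRange(im,(10,90,120),(30,255,255))
n,l,st,c=cv2.connectedComponentsWithStats(m);print(st[1:][st[1:,4]>100])
E
```

```text
38.2833 [ 0.67327428 -0.15353821  0.17500785] 9.251277307264518
[314.44360307 239.81795483]
[[294 204  38  54 748]]
```

Emit:
apply_moves([
  [-0.3, 0.5, 0],
  [-0.6, 0.9, 0],
  [-0.6, 0.9, -3],
  [-0.6, 0.9, -6],
  [-0.6, 0.9, -9],
  [-0.6, 0.9, -10.6],
  [-0.6, 0.9, -10.6],
  [-0.6, 0.9, -10.6],
], roll=[0, 0, 0, 0, 0, 0, 0, 0], gripper=[7, 7, 7, 7, 7, 7, 7, 7])

```text
clock: 39.0
tool_pos: [0.6657, -0.1435, 0.0664]
eef_rot: [-0.057, 0.705, 0.057, 0.704]
contact_force: [0.6, -0.8, 0.2]
opening: 0.795
```

Emit:
apply_moves([
  [0, 0, 0],
  [0, 0, 0],
  [0, 0, 0],
  [0, 0, 0],
  [0, 0, 0],
  [0, 0, 0],
  [0, 0, 0],
  [0, 0, 0],
], roll=[0, 0, 0, 0, 0, 0, 0, 0], gripper=[2, 2, 2, 2, 2, 2, 2, 2], newtons=25)

```text
clock: 39.67
tool_pos: [0.667, -0.1442, 0.0672]
eef_rot: [-0.057, 0.704, 0.057, 0.705]
contact_force: [1.0, -0.8, 0.4]
opening: 0.288
```

Emit:
apply_moves([
  [0, 0, 0],
  [0, 0, 0],
  [0, 0, 1],
  [0, 1, 2],
  [0, 2.5, 2],
  [0, 4, 2],
  [0, 4, 2],
  [0, 4, 2],
], roll=[0, 0, 0, 0, 0, 0, 0, 0], gripper=[2, 2, 2, 2, 2, 2, 2, 2])

```text
clock: 40.33
tool_pos: [0.6659, -0.0994, 0.0862]
eef_rot: [-0.058, 0.705, 0.06, 0.704]
contact_force: [0.0, -0.0, -6.4]
opening: 0.288
```

Emit:
apply_moves([
  [0, -0.1, -0.8],
  [0, -0.1, -1.4],
  [0, -0.1, -1.7],
  [0, -0.1, -1.9],
  [0, -0.1, -2],
  [0, -0.1, -2],
  [0, -0.1, -2],
  [0, -0.1, -2],
], roll=[0, 0, 0, 0, 0, 0, 0, 0], gripper=[2, 2, 2, 2, 2, 2, 2, 2])

```text
clock: 41.0
tool_pos: [0.6656, -0.1059, 0.0672]
eef_rot: [-0.057, 0.705, 0.057, 0.704]
contact_force: [-4.3, -0.2, 2.5]
opening: 0.282
```

Emit:
apply_moves([
  [0, 0, 0],
  [0, 0, 0],
  [0, 0, 0],
  [0, 0, 0],
  [0, 0, 0],
  [0, 0, 0],
  [0, 0, 3],
  [0, 0, 6],
], roll=[0, 0, 0, 0, 0, 0, 0, 0], gripper=[7, 7, 7, 7, 7, 7, 7, 7], newtons=8)

```text
clock: 41.67
tool_pos: [0.6648, -0.1048, 0.1256]
eef_rot: [-0.057, 0.706, 0.057, 0.703]
contact_force: [0.6, 0.9, 0.2]
opening: 0.793
```

Emit:
apply_moves([
  [0, 0, 4],
  [0, 0, 8],
  [0, 0, 12],
  [0, 0, 16],
  [-3, -2, 18],
  [-6, -5, 18],
  [-9, -8, 18],
  [-12, -11, 18],
], roll=[0, 0, 0, 0, 0, 0, 0, 0], gripper=[7, 7, 7, 7, 7, 7, 7, 7])

```text
clock: 42.33
tool_pos: [0.5468, -0.2144, 0.3077]
eef_rot: [-0.058, 0.704, 0.057, 0.705]
contact_force: [0.6, -0.7, -0.9]
opening: 0.795
```

```bash
python3 - <<'E'
from plant import r,cams
from h import *
s=r.get_state();print(s['clock'],s['tool_pos'],s['contact_force'])
b=cams.snapshot("scene");c=cams.snapshot("side")
cv2.imwrite("pics/w11.png",np.hstack([b["image"][190:440,180:460],c["image"][150:400,220:500]])[:,:,::-1].repeat(1,0))
im=cv2.imread("pics/w11.png");cv2.imwrite("pics/w11.png",cv2.resize(im,None,fx=1.42,fy=1.42,interpolation=cv2.INTER_CUBIC))
E
```

```text
42.3333 [ 0.54678024 -0.21443561  0.30770053] [ 0.64380769 -0.69498264 -0.88320453]
```

View pics/w11.png

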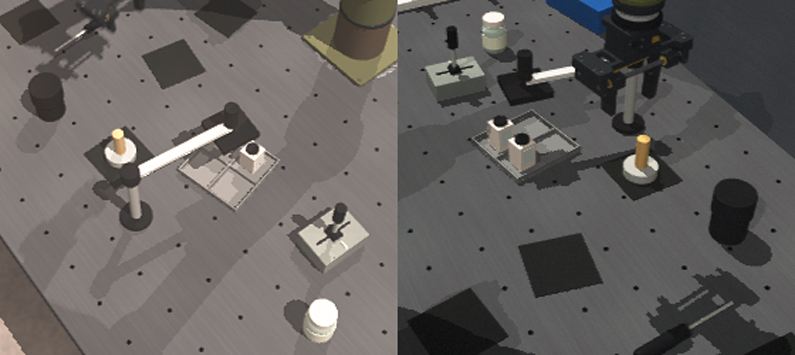

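The tool stands in the middle of its mat (scene crop about (119,150)), the lever is upright, both cells are in the carrier and the panel is over it. I'll hand the job in.

```bash
python3 -c "
from plant import r
print(r.finish_job(), r.get_state()['clock'])"
```

```text
the job is handed in; nothing more can be done
the job is handed in; nothing more can be done
```

The bench is ready and I handed the job in at about 42 s; `r.finish_job()` gives no verdict.

- **Cells:** Two cells were present. Both stand upright in separate compartments of the carrier, one of them about 7 mm off its compartment centre.
- **Caps:** I pressed both caps with the seating tool until they stopped hard, at 32–35 N and the home height. I judged this by force and height and did not check it separately in a picture.
- **Light panel:** I swung it out for loading and then back over the carrier. The cameras put the knob within about 2 mm of the carrier's centre, though the carrier position itself differed by about 5 mm between them.
- **Dimmer lever:** It stands upright, measured at about 0.01 rad.
- **Seating tool:** After I first put it back, it was knocked about 4 cm and hung over the mat's edge. I re-gripped it and set it back at the mat's centre. The last picture shows it upright there with the gripper clear.
- **Lens, jar and screwdriver:** I never touched them. They looked to be in place in the last picture, but I did not measure them again.

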